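Take the glass-sample cassette out of its dock

TASK

Someone has parked the small white jar on top of the glass-sample cassette: stand it upright on the flat steel tray and let it go (set it down, do not drop or tip it). Then pinch the cassette's two side catches together, lift the cassette out of its dock, and finish while still holding it by the pinched catches, level and still, with its underside at least 80 mm above the dock's top face. Leave everything else where it is.

Things in the scene. Friction and masses are not known exactly. Their poses are not given: they have to be found in the camera images.
- dock: grey dock fixed to the bench, 130 x 110 x 34 mm (x, y, z); origin at the centre of its underside. The cassette stands in its central well, on a floor 6 mm above the bench, centred and with the same yaw, 1.5 mm play all round. Two lips, at +y and -y, hold it down until both catches are pressed; it then comes straight up. Nothing but the cassette stands above the flat top face.
- cassette_grip (a point): cassette of glass slips in an aluminium frame, 80 x 35 x 80 mm (x, y, z), flat top, about 0.3 kg. This point: in its middle, half-way between the two catches at the height to pinch them, 56 mm above its underside, 24 mm below its top, 28 mm above the dock's top face while docked. y points from the right to the left catch, z up; a black upright catch plate is in the middle of each long side.
- catch_left (a joint): travel (m) of the +y catch: 0 sprung out (latched), 0.0065 fully in; clear of the lip from 0.0045; spring 2.3 N at 0, 5.2 N fully in. A plate 25 mm wide along x; its ribbed outer face is 26 mm out from cassette_grip (52 mm over both catches, 39 mm when both are fully in) and, above the dock, spans 28 mm below to 19 mm above that point.
- catch_right (a joint): travel of the catch on the cassette's -y side, m; same values as catch_left
- jar_mid (a point): white screw-top jar with a paper band and steel lid, 46 mm across (its lid 42 mm across, the top 16 mm; a narrower neck under it), 62 mm tall, about 0.14 kg, standing on the cassette's top plate at the start; this point is its centre, 31 mm above its underside, z up
- tray: flat steel drip tray fixed on the bench, 130 x 200 mm (x, y), floor 3 mm above the bench, rim 10 mm high and 3 mm thick; origin at the centre of its underside. The bottle and the tin stand in its +y part; its -y part is free
- bottle: small amber glass bottle, 42 mm across, 115 mm tall; stands near the +y end of the tray; origin at the centre of its underside, z up. Leave it alone
- tin: plain steel tin, 36 mm across, 45 mm tall; stands near the +y end of the tray beside the bottle; origin at the centre of its underside, z up. Leave it alone
- hammer: hammer lying flat behind the work area, 240 mm long along its x axis, origin near the middle of its handle's length, underneath. Leave it alone
- offcut: flat wooden offcut 50 x 120 x 14 mm (x, y, z) lying flat behind the work area; origin at the centre of its underside. Leave it alone
- mug: ceramic mug, 76 mm across, 90 mm tall, standing at the left; origin at the centre of its underside. Leave it alone
- nailbox: open wooden box of nails, 100 x 140 x 35 mm (x, y, z), at the right; origin at the centre of its underside. Leave it alone
- came: straight metal strip 160 x 12 x 11 mm lying behind the work area, long along its x axis; origin at the centre of its underside. Leave it alone

How it is judged:
By the outcome, as a careful person would: the job done as asked, in the order asked, and still so for the second after the job is handed in, while the arm keeps its last pose, push and grip.
It also fails if it takes over 56 s, if anything falls off the work surface, if the arm or the gripper's body presses on something with over 40 N, if the wrist force passes 120 N, or if a joint passes its speed limit or range.

ROBOT

A 7-joint arm with a two-finger parallel gripper is mounted at the origin on the work surface. World frame = base frame: x ahead of the robot, y to its left, z up, the work surface at z = 0. Lengths are in m, angles in rad, forces in N, time in s.
With the tool pointing down it reaches from about 0.4 to 0.925 m from the base axis. Payload 5.6 kg.
Tool frame: the origin (TCP) lies between the finger pads; the fingertips stand 8 mm ahead of it and the grasp point (between the pads) lies 11 mm behind it; x points along the fingers, y is the direction in which the jaws open and shut, and the axes are right-handed (so a half turn about x gives the same grasp; the last joint's range is limited). The gripper opens to 85 mm and grips with 20 to 120 N. Pads are 22 mm wide; open, the fingers measure 114 mm over their backs; the gripper's body (76 mm by 85 mm) begins 54 mm behind the grasp point. The pads swing forward as they close: fully open they stand 13 mm farther back than shut.
Start: joints at [-0.043, 0.468, -0.012, 1.603, 0.006, 1.071, -0.056], TCP at [0.65, -0, 0.239] pointing down, gripper open.
Joint ranges: [-2.53, 2.53], [-0.31, 2.02], [-1.57, 1.55], [0.28, 2.44], [-1.29, 4.43], [0.15, 1.84], [-2.92, 2.92]. Speed limits (rad/s): [2.57, 2.57, 3.14, 3.14, 3.14, 3.14, 3.14].

INTERFACE

Orientations are given as a unit quaternion [w, x, y, z].
In Python, from bench import bot, camera gives the robot as it stands. The module is installed in compiled form; this text tells all that it offers.
- The arm moves only by the tool send_rows, never from a script. Its argument "increments" is a list that holds one entry, the list of rows, each a list of 5 numbers: the opening, from 0 (shut) to 1 (fully open), then the shift along the world's x, y, z in mm, then the turn about the world's z in degrees. A call has 1 to 8 rows; each row is the pose to reach, as a shift and turn from the pose measured when the call began; what a row does not reach only later rows make up. A row lasts 1/12 s, in which the tool goes at most 41.7 mm and 7.16 degrees, less where a joint would pass 70% of its speed; a pose out of reach is approached as far as the arm can. A call with a gripper value outside its range is refused whole. The fingers move at their own pace and stop on an object; "newtons" is the grip in N (left out, the last holds). Time passes only in rows, so rows that repeat a pose let the fingers close. It gives the time, the measured TCP pose, the force and the opening at its end, in the units of the state.
- bot.get_state(): the state, without advancing time (a new reading comes with each control period).
- camera(name): name is "scene" or "side" or "wrist"; returns a dict with "image" (420x560x3 uint8, blue, green, red), "z_map" (420x560 float32, m along the optical axis (not along the pixel's ray), 0 where there is no reading), "fx", "fy", "cx", "cy" (pixels), "rvec" (rotation vector, rad) and "tvec" (3), from world to camera coordinates, as OpenCV has them; the wrist camera has in their place "mount" (4x4, takes a point from camera to tool coordinates, whose origin is the TCP and whose axes are the tool frame's). Camera axes: x right, y down, z forward; pixel columns grow to the right and rows downward; lengths in m; the calibration is good to about 2 mm. The wrist camera is an equidistant fisheye: a pixel r from the principal point sees the ray r / f radians off the axis. A picture is of the moment at which its call begins: read the wrist's pose just before it.
- bot.job_done(): hands the job in, once; it reports no verdict.
The state is a dict: "clock": time; "joint_pos": joint angles; "qvel": joint speeds; "joint_torque": joint torques, N m; "tcp_pos": TCP position; "eef_rot": TCP orientation; "wrist_force": force on the tool from outside, world axes, zero at the start; "ft_torque": the same for the moment, N m; "width": finger opening in m.
Only numpy, scipy, OpenCV 4.12 (cv2) and the standard library are available. Lean on these libraries where they do the work, as an engineer would, in place of code of your own. Each camera call takes 0.05 s, during which the arm holds its last target.

## Working session

There is one attempt and no reset: what is moved stays moved. The work goes in short steps, Python scripts to look and compute and a tool call to move; the robot and the scene stay as the last step left them, time stands still between calls to the robot, and variables do not carry over. Pictures are saved under pics/ and viewed, and the job is handed in when it is done.

Besides the shell and the picture viewer there is one more tool, called after "Call:" as a command line: name --argument value ..., lists and objects as JSON in quotes. send_rows: Moves the arm, as the interface text tells. Its arguments: {"type":"object","properties":{"increments":{"type":"array","items":{"type":"array","items":{"type":"array","items":{"type":"number"}}}},"newtons":{"type":"number"}},"required":["increments"]}

```bash
mkdir -p pics; cat > h.py <<'E'
import numpy as np, cv2
from bench import bot, camera
def world_pts(c):
    z=c["z_map"]; R,_=cv2.Rodrigues(np.array(c["rvec"],float)); t=np.array(c["tvec"],float).ravel()
    v,u=np.mgrid[0:420,0:560]
    P=np.stack([(u-c["cx"])/c["fx"]*z,(v-c["cy"])/c["fy"]*z,z],-1)
    W=(P-t)@R
    W[z==0]=np.nan
    return W
E
python3 - <<'E'
from h import *
s=bot.get_state(); print({k:np.round(v,3) for k,v in s.items()})
for n in ["scene","side","wrist"]:
    c=camera(n); cv2.imwrite(f"pics/{n}0.png",c["image"])
    np.savez(f"{n}0.npz",**c)
    if n!="wrist":
        R,_=cv2.Rodrigues(np.array(c["rvec"],float)); print(n,-R.T@np.array(c["tvec"]).ravel(),c["fx"])
    else: print(c["mount"],c["fx"],c["cx"],c["cy"])
E
```

```text
{'clock': np.float64(0.0), 'joint_pos': array([-0.043,  0.468, -0.012,  1.604,  0.006,  1.071, -0.056]), 'qvel': array([ 0.   , -0.001,  0.001,  0.   ,  0.002, -0.001,  0.   ]), 'joint_torque': array([-0.0000e+00, -5.3237e+01,  2.1000e-02, -2.5130e+01,  1.1000e-02,
        8.0000e-03, -0.0000e+00]), 'tcp_pos': array([ 0.649, -0.   ,  0.238]), 'eef_rot': array([-0.5  , -0.5  , -0.5  ,  0.501]), 'wrist_force': array([-0.277,  0.89 , -0.436]), 'ft_torque': array([ 0.016, -0.022,  0.045]), 'width': np.float64(0.085)}
scene [ 1.18760971 -0.87637437  1.51800216] 534.447099294017
side [ 0.4350482  -0.69873428  0.97216622] 450.9713485143257
[[-1.44677683e-03 -3.04013266e-01  9.52666700e-01 -1.34492801e-01]
 [ 9.99998950e-01 -3.58950848e-04  1.40411069e-03 -7.70397828e-05]
 [-8.49077564e-05  9.52667731e-01  3.04013466e-01 -7.73565836e-02]
 [ 0.00000000e+00  0.00000000e+00  0.00000000e+00  1.00000000e+00]] 325.19226210127806 284.04557866847495 210.1270022524962
```

View pics/scene0.png

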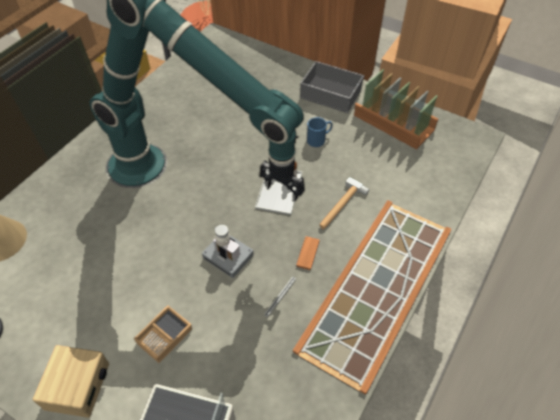

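View pics/side0.png

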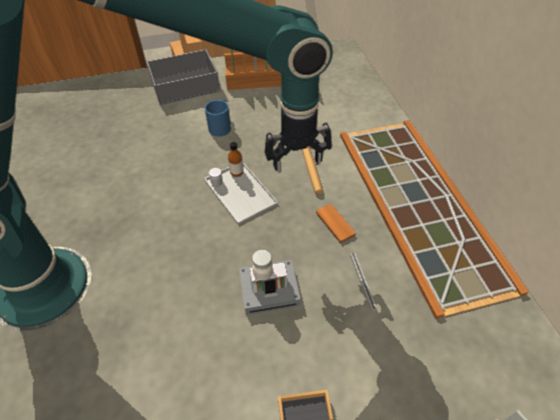

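View pics/wrist0.png

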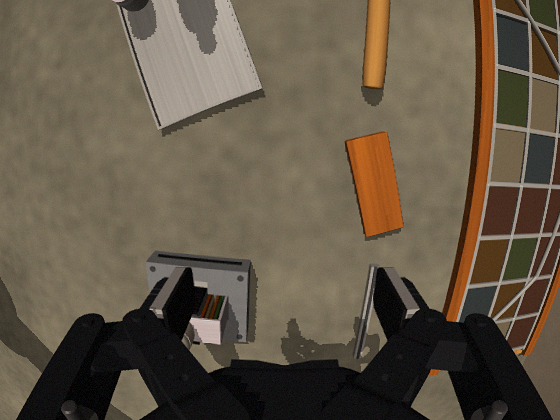

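The scene and side views show the dock (side ~270,287) with the cassette and jar (side lid ~262,257). The tray's free half is at side ~250,205. Next I measure from depth and rays.

```bash
python3 - <<'E'
from h import *
vis={}
for n in ["side","scene"]:
    c=dict(np.load(f"{n}0.npz")); W=world_pts(c); Z=W[...,2]
    X,Y=W[...,0],W[...,1]
    # rough area
    u,v=(270,290) if n=="side" else (228,255)
    ctr=np.nanmedian(W[v-25:v+25,u-30:u+30].reshape(-1,3),0); print(n,"ctr",ctr)
    near=np.hypot(X-ctr[0],Y-ctr[1])<0.13
    for nm,lo,hi in [("docktop",.030,.038),("casstop",.082,.090),("jarlid",.142,.153)]:
        m=near&(Z>lo)&(Z<hi)
        p=np.c_[X[m],Y[m]].astype(np.float32)
        if len(p)>4:
            r=cv2.minAreaRect(p*1000); print(nm,len(p),r, p.mean(0),p.min(0),p.max(0), np.median(Z[m]))
    # tray
    u,v=(250,205) if n=="side" else (275,205)
    q=W[v,u]; print("trayseed",q)
    near=(np.hypot(X-q[0],Y-q[1])<0.25)
    img=c["image"].astype(int); br=(img.min(-1)>150)&near&(Z<0.03)
    br=cv2.morphologyEx(br.astype(np.uint8),cv2.MORPH_OPEN,np.ones((3,3)))
    k,l,st,ce=cv2.connectedComponentsWithStats(br); i=1+np.argmax(st[1:,4]); m=l==i
    p=np.c_[X[m],Y[m]].astype(np.float32); print("tray",len(p),cv2.minAreaRect(p*1000),np.median(Z[m]))
    for nm,lo,hi in [("tin",.042,.053),("bottle",.09,.125)]:
        m=near&(Z>lo)&(Z<hi)&(X<q[0]+.2); p=np.c_[X[m],Y[m]]
        if len(p): print(nm,len(p),np.median(p,0),p.min(0),p.max(0))
    s=(0.62) 
c=dict(np.load("side0.npz"));cv2.imwrite("pics/sidecrop.png",cv2.resize(c["image"][140:330,190:390],None,fx=3,fy=3,interpolation=cv2.INTER_CUBIC))
c=dict(np.load("scene0.npz"));cv2.imwrite("pics/scenecrop.png",cv2.resize(c["image"][160:300,180:340],None,fx=4,fy=4,interpolation=cv2.INTER_CUBIC))
E
```

```text
side ctr [ 0.53047643 -0.17921887  0.0343406 ]
docktop 1318 ((535.815185546875, -157.79949951171875), (112.45801544189453, 130.14198303222656), 85.441650390625) [ 0.5325925  -0.17281188] [ 0.46782088 -0.21730123] [ 0.6040147  -0.09719353] 0.034385641202236965
casstop 236 ((535.6649169921875, -162.58404541015625), (43.13973617553711, 79.82342529296875), 87.16281127929688) [ 0.5474884  -0.16171241] [ 0.49531373 -0.18465312] [ 0.57643366 -0.13930239] 0.08644189360006857
jarlid 257 ((524.1072387695312, -157.66744995117188), (39.516021728515625, 39.422142028808594), 78.85662841796875) [ 0.52318335 -0.158848  ] [ 0.50344276 -0.17816226] [ 0.5433956  -0.13688716] 0.14824708836158512
trayseed [0.54706343 0.11783269 0.00223434]
tray 1407 ((529.9088134765625, 170.2206268310547), (128.5859832763672, 194.34451293945312), 18.521326065063477) 0.0036056393968712935
tin 126 [0.47564046 0.23100094] [0.45371082 0.20735411] [0.55312399 0.25612658]
bottle 80 [0.53431769 0.24650656] [0.52518218 0.23797815] [0.54512721 0.26058064]
scene ctr [ 0.54605255 -0.1709858   0.00775471]
docktop 450 ((538.513732910
[... 173 characters left out ...]
7800096317475
casstop 93 ((542.5785522460938, -166.11834716796875), (83.13374328613281, 46.812339782714844), 28.270477294921875) [ 0.5547199  -0.16281603] [ 0.49666488 -0.18754393] [ 0.5803032  -0.13652404] 0.08686830662701958
jarlid 99 ((525.6510620117188, -157.48477172851562), (40.810157775878906, 39.468788146972656), 85.02555847167969) [ 0.5268731  -0.15856774] [ 0.5065262  -0.17836949] [ 0.5458895  -0.13682178] 0.14913840885568583
trayseed [0.55769187 0.10955335 0.0041056 ]
tray 797 ((542.1207885742188, 143.23965454101562), (137.00030517578125, 143.66476440429688), 18.173309326171875) 0.0055329603704539635
tin 14 [ 0.55986134 -0.11249583] [ 0.54892924 -0.13883251] [0.59363024 0.25652716]
```

View pics/sidecrop.png

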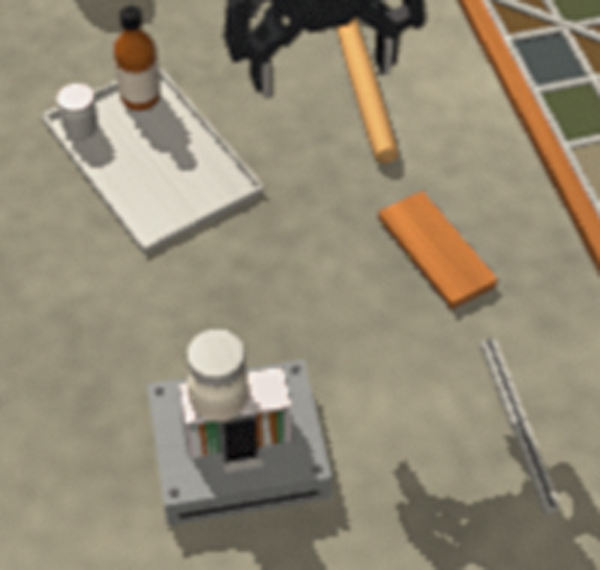

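View pics/scenecrop.png

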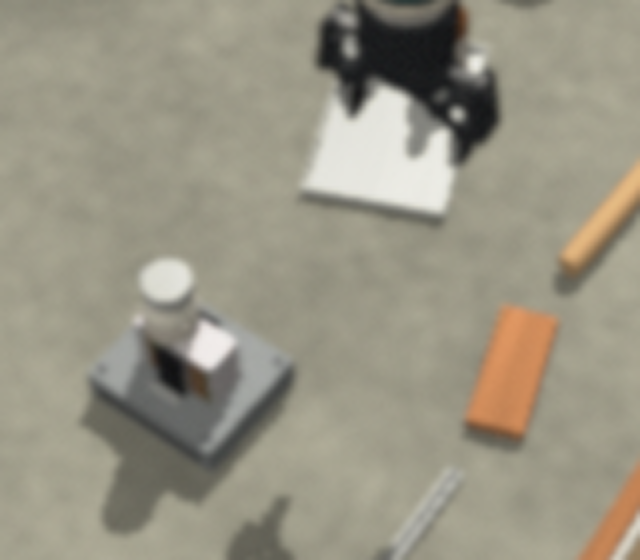

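Measured so far:
- **Dock:** centre ≈(0.537,-0.158), yaw ≈ -4°.
- **Jar:** ≈(0.525,-0.158), top at z 0.148, as expected.
- **Tray:** centre (0.530,0.170), yaw 18.5°.
- **Placing spot:** ≈(0.545,0.125).

I'll move above the jar and turn the jaws to the dock's y.

Call:
send_rows --increments '[[[1,-15,-20,0,7],[1,-30,-40,0,14],[1,-45,-60,0,21],[1,-60,-80,0,28],[1,-75,-100,0,35],[1,-90,-120,0,42],[1,-105,-140,0,49],[1,-124,-158,0,56]]]' --newtons 30

```text
clock: 0.82
tcp_pos: [0.525, -0.1592, 0.2383]
eef_rot: [0.677, 0.204, 0.677, -0.205]
wrist_force: [-0.4, -0.5, 0.4]
width: 0.0853
```

Call:
send_rows --increments '[[[1,0,0,0,7],[1,0,0,0,14],[1,0,0,0,21],[1,0,0,0,28],[1,0,0,0,30],[1,0,0,0,30]]]'

```text
clock: 1.32
tcp_pos: [0.5247, -0.1593, 0.2381]
eef_rot: [0.707, 0.022, 0.707, -0.023]
wrist_force: [-0.0, -0.8, 0.4]
width: 0.0851
```

```bash
cat >> h.py <<'E'
from scipy.spatial.transform import Rotation as Ro
def Tt(s):
    q=s["eef_rot"]; T=np.eye(4); T[:3,:3]=Ro.from_quat([q[1],q[2],q[3],q[0]]).as_matrix(); T[:3,3]=s["tcp_pos"]; return T
def jaw(s):
    y=Tt(s)[:3,1]; return np.degrees(np.arctan2(y[1],y[0]))
def wrist_world(c,T):
    # per-pixel world points from fisheye depth (z along the axis)
    v,u=np.mgrid[0:420,0:560]; a=(u-c["cx"])/c["fx"]; b=(v-c["cy"])/c["fy"]; th=np.hypot(a,b); 
    k=np.where(th>1e-9,np.tan(th)/np.maximum(th,1e-9),1); z=c["z_map"]
    P=np.stack([a*k*z,b*k*z,z,np.ones_like(z)],-1); W=P@(T@c["mount"]).T
    W=W[...,:3].copy(); W[z==0]=np.nan; return W
E
python3 - <<'E'
from h import *
s=bot.get_state(); print(s["clock"],s["tcp_pos"],jaw(s),s["joint_pos"],s["width"])
T=Tt(s); c=camera("wrist"); cv2.imwrite("pics/w1.png",c["image"])
W=wrist_world(c,T); Z=W[...,2]; X,Y=W[...,0],W[...,1]; near=np.hypot(X-.536,Y+.158)<.11
for nm,lo,hi in [("docktop",.030,.038),("casstop",.082,.090),("jarlid",.142,.153)]:
    m=near&(Z>lo)&(Z<hi); p=np.c_[X[m],Y[m]].astype(np.float32)
    if len(p)>4: print(nm,len(p),cv2.minAreaRect(p*1000),p.min(0),p.max(0),np.median(Z[m]))
E
```

```text
1.3167 [ 0.52473186 -0.15934978  0.23809062] 86.35368391782717 [ 0.43761098  0.31545941 -0.24799472  1.84224526  0.0924166   0.99501642
  1.65811828] 0.0851116950549737
docktop 7445 ((537.0482177734375, -157.6470947265625), (111.03158569335938, 130.5489959716797), 85.63694763183594) [ 0.4687318  -0.21734385] [ 0.6058723  -0.09773946] 0.03407650631013481
casstop 586 ((537.2810668945312, -153.5303955078125), (42.589656829833984, 79.76698303222656), 85.54622650146484) [ 0.49597648 -0.17767234] [ 0.577423   -0.13136879] 0.08593382989160464
jarlid 2371 ((525.0036010742188, -157.29345703125), (40.738868713378906, 40.43449020385742), 20.78858757019043) [ 0.5042461  -0.17724712] [ 0.5456402 -0.1370352] 0.1480265541201766
```

View pics/w1.png

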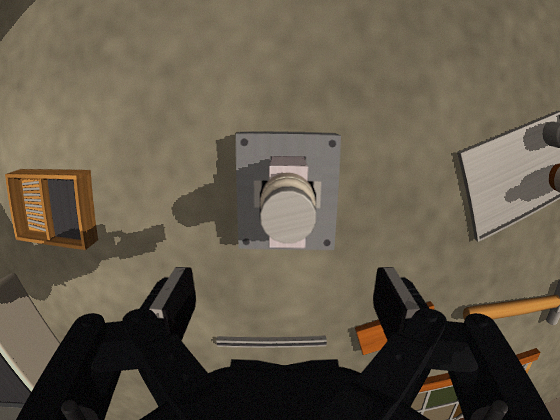

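The wrist view agrees: dock (0.537,-0.158) at -4.4°, and jar lid centred at image (288,213). I'll descend over the jar.

Call:
send_rows --increments '[[[1,0,2,-20,0],[1,0,2,-45,0],[1,0,2,-70,0],[1,0,2,-95,0],[1,0,2,-115,0],[1,0,2,-128,0],[1,0,2,-136,0],[1,0,2,-136,0]]]'

```text
clock: 2.03
tcp_pos: [0.5236, -0.1571, 0.1004]
eef_rot: [0.705, 0.023, 0.708, -0.024]
wrist_force: [0.1, 0.1, 0.8]
width: 0.0855
```

Call:
send_rows --increments '[[[0.7,0,0,0,0],[0.6,0,0,0,0],[0.5,0,0,0,0],[0.4,0,0,0,0],[0.3,0,0,0,0],[0.3,0,0,0,0],[0.3,0,0,0,0]]]' --newtons 30

```text
clock: 2.62
tcp_pos: [0.5244, -0.1571, 0.1015]
eef_rot: [0.706, 0.023, 0.707, -0.024]
wrist_force: [-0.7, -0.2, 6.8]
width: 0.0448
```

```bash
python3 - <<'E'
from h import *
s=bot.get_state(); print(s["clock"],s["tcp_pos"],jaw(s),s["width"],s["wrist_force"])
c=camera("wrist"); cv2.imwrite("pics/w2.png",c["image"])
c=camera("side"); cv2.imwrite("pics/s2.png",cv2.resize(c["image"][180:330,190:390],None,fx=4,fy=4,interpolation=cv2.INTER_CUBIC))
E
```

```text
2.6167 [ 0.52441547 -0.15708036  0.10148872] 86.2034914444269 0.04477144046929831 [-0.68010476 -0.182745    6.78838166]
```

View pics/w2.png

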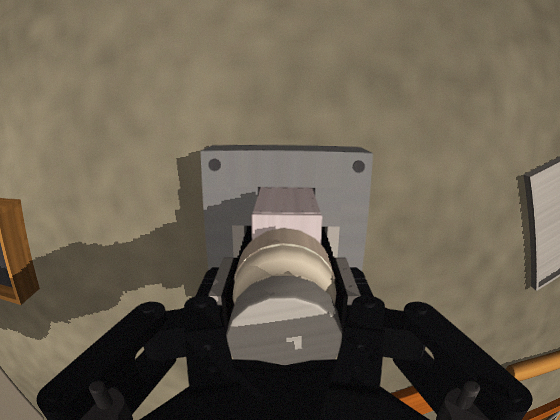

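View pics/s2.png

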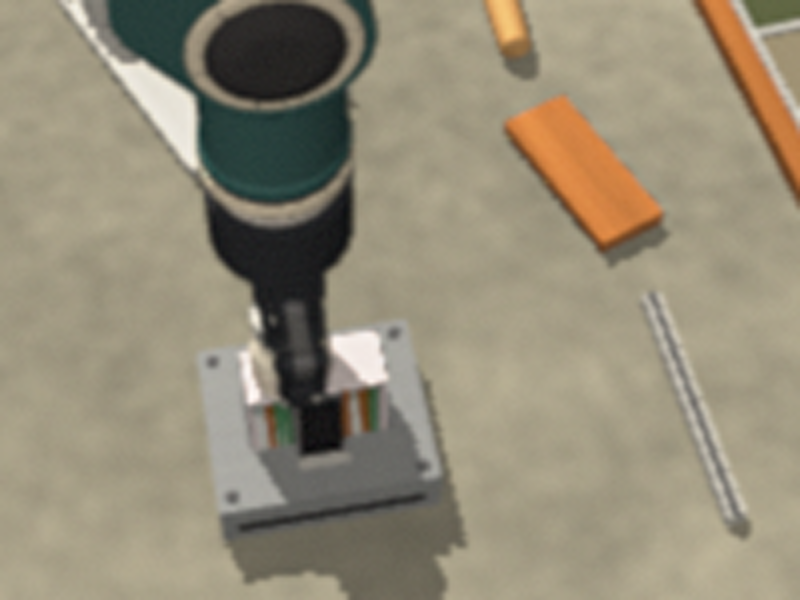

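The jaws hold the jar body (width 44.8 mm against 46 mm). The wrist view shows the jar between the pads at (285,300). I'll lift it gently.

Call:
send_rows --increments '[[[0.3,0,0,4,0],[0.3,0,0,12,0],[0.3,0,0,25,0],[0.3,0,0,40,0],[0.3,0,0,60,0],[0.3,0,0,80,0],[0.3,0,0,95,0],[0.3,0,0,100,0]]]' --newtons 30

```text
clock: 3.38
tcp_pos: [0.5256, -0.1575, 0.2044]
eef_rot: [0.708, 0.023, 0.706, -0.024]
wrist_force: [0.6, 0.3, -1.0]
width: 0.0445
```

```bash
python3 - <<'E'
from h import *
s=bot.get_state(); print(s["clock"],s["tcp_pos"],jaw(s),s["width"],s["wrist_force"])
T=Tt(s); c=camera("wrist"); cv2.imwrite("pics/w3.png",c["image"])
W=wrist_world(c,T); X,Y,Z=W[...,0],W[...,1],W[...,2]
m=(np.hypot(X-.53,Y+.15)<.06)&(Z>.12); print("jar pts z", np.nanmax(Z[m]), np.sum(m))
m2=m&(Z>.235)&(Z<.26); P=W[m2]; print(len(P), np.median(P,0)); 
q=np.linalg.svd(P-P.mean(0),full_matrices=False)[2][2]; print("lid normal",q)
m=(np.hypot(X-.537,Y+.158)<.12)&(Z>.082)&(Z<.09);p=np.c_[X[m],Y[m]].astype(np.float32); print("casstop",len(p),cv2.minAreaRect(p*1000),np.median(Z[m]))
near=(np.hypot(X-.53,Y-.15)<.2)
np.save("w3.npy",W)
c=camera("side"); cv2.imwrite("pics/s3.png",c["image"])
E
```

```text
3.3833 [ 0.52559549 -0.1574564   0.20442652] 86.19306348762233 0.04445223771142744 [ 0.62984672  0.34171435 -0.95405461]
jar pts z 0.30280263177734534 49537
16407 [ 0.51684369 -0.15620766  0.25083211]
lid normal [-0.33032005  0.01442454  0.94375876]
casstop 2549 ((522.9507446289062, -156.7301025390625), (50.49186706542969, 52.15741729736328), 84.86902618408203) 0.08601712275327078
```

View pics/w3.png

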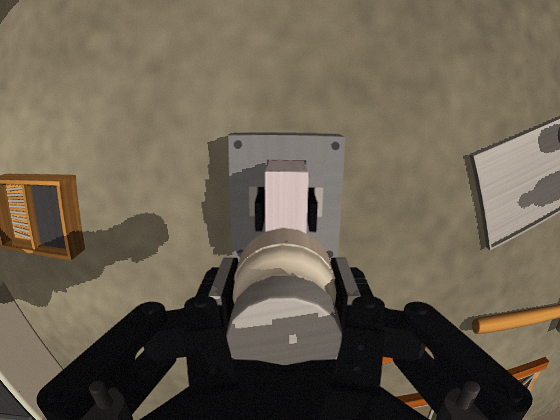

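View pics/s3.png

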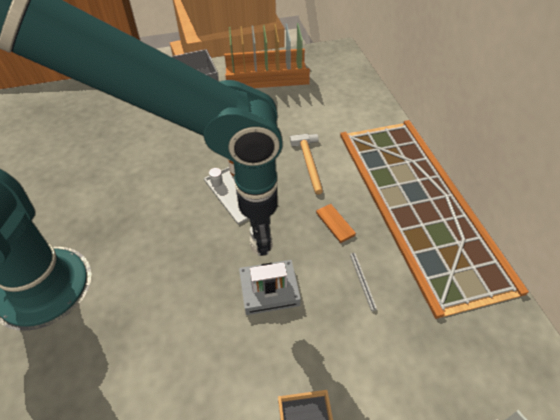

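The jar is in hand with its pose unchanged (lid edge still at row 276), and the cassette stayed latched. Now I'll carry it to the tray.

Call:
send_rows --increments '[[[0.3,1,10,0,0],[0.3,3,27,0,0],[0.3,4,47,0,0],[0.3,5,67,0,0],[0.3,7,87,0,0],[0.3,8,107,0,0],[0.3,9,127,0,0],[0.3,10,147,0,0]]]'

```text
clock: 4.15
tcp_pos: [0.5338, -0.0085, 0.2012]
eef_rot: [0.706, 0.023, 0.708, -0.024]
wrist_force: [0.0, -0.2, -1.0]
width: 0.0445
```

Call:
send_rows --increments '[[[0.3,1,20,0,0],[0.3,3,40,0,0],[0.3,4,60,0,0],[0.3,5,80,0,0],[0.3,7,100,0,0],[0.3,8,117,0,0],[0.3,9,128,0,0],[0.3,9,133,0,0]]]'

```text
clock: 4.82
tcp_pos: [0.5418, 0.127, 0.2002]
eef_rot: [0.705, 0.022, 0.708, -0.022]
wrist_force: [-1.0, 0.4, -0.1]
width: 0.0448
```

Call:
send_rows --increments '[[[0.3,0,0,0,0],[0.3,0,0,0,0]]]'

```text
clock: 4.98
tcp_pos: [0.5413, 0.1268, 0.1994]
eef_rot: [0.705, 0.022, 0.709, -0.022]
wrist_force: [-0.3, -0.1, -1.5]
width: 0.0446
```

```bash
python3 - <<'E'
from h import *
s=bot.get_state(); print(s["clock"],s["tcp_pos"],jaw(s),Tt(s)[:3,0],s["width"],s["wrist_force"])
T=Tt(s); c=camera("wrist"); cv2.imwrite("pics/w4.png",c["image"])
W=wrist_world(c,T); X,Y,Z=W[...,0],W[...,1],W[...,2]
img=c["image"].astype(int); br=(img.min(-1)>110)&(Z<.02)&(np.hypot(X-.53,Y-.17)<.2)&(img.max(-1)-img.min(-1)<25)
br=cv2.morphologyEx(br.astype(np.uint8),cv2.MORPH_OPEN,np.ones((3,3)))
m=br>0; p=np.c_[X[m],Y[m]].astype(np.float32); print(len(p),cv2.minAreaRect(p*1000),np.median(Z[m]))
cv2.imwrite("pics/m4.png",br*255)
m=(Z>.0)&(Z<.05)&(np.hypot(X-.545,Y-.125)<.03); print("tray floor z",np.median(Z[m]),m.sum())
E
```

```text
4.9833 [0.54125878 0.12682398 0.19941148] 86.426467242127 [-0.00584231 -0.00108099 -0.99998235] 0.044606641325198995 [-0.34628457 -0.14810148 -1.53073199]
11947 ((530.2308959960938, 174.16651916503906), (127.17402648925781, 203.27687072753906), 19.03236198425293) 0.003056433861592933
tray floor z 0.003094184202390632 2478
```

View pics/w4.png

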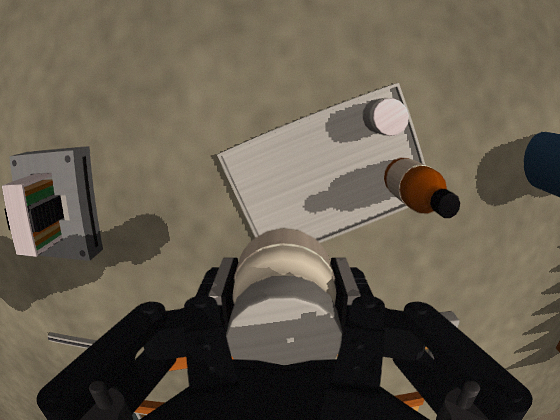

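The tray shows at (320,160) with the bottle and tin to the upper right, well clear. The jar would land at tray coordinates (-4,-45) mm, and the floor reads z 0.003. Descending.

Call:
send_rows --increments '[[[0.3,0,0,-15,0],[0.3,0,0,-40,0],[0.3,0,0,-70,0],[0.3,0,0,-100,0],[0.3,0,0,-130,0],[0.3,0,0,-155,0],[0.3,0,0,-168,0],[0.3,0,0,-170,0]]]'

```text
clock: 5.7
tcp_pos: [0.5399, 0.1245, 0.0271]
eef_rot: [0.703, 0.022, 0.71, -0.024]
wrist_force: [-0.2, -0.5, -1.0]
width: 0.0452
```

Call:
send_rows --increments '[[[0.3,0,0,0,0],[0.3,0,0,0,0],[0.3,0,0,0,0]]]'

```text
clock: 5.95
tcp_pos: [0.541, 0.1245, 0.0285]
eef_rot: [0.704, 0.022, 0.709, -0.024]
wrist_force: [-0.2, 0.2, -1.1]
width: 0.0448
```

Call:
send_rows --increments '[[[0.3,0,0,-2,0],[0.3,0,0,-4,0],[0.3,0,0,-6,0],[0.3,0,0,-7,0],[0.3,0,0,-8,0],[0.3,0,0,-8,0]]]'

```text
clock: 6.45
tcp_pos: [0.5409, 0.1245, 0.0203]
eef_rot: [0.704, 0.022, 0.709, -0.024]
wrist_force: [-0.1, 0.4, -0.7]
width: 0.0448
```

Call:
send_rows --increments '[[[0.3,0,0,-1,0],[0.3,0,0,-1,0],[0.3,0,0,-1,0]]]'

```text
clock: 6.7
tcp_pos: [0.5407, 0.1244, 0.0192]
eef_rot: [0.704, 0.022, 0.71, -0.024]
wrist_force: [0.4, 0.2, -1.6]
width: 0.0448
```

Call:
send_rows --increments '[[[0.3,0,0,-1,0],[0.3,0,0,-1,0],[0.3,0,0,-1,0]]]'

```text
clock: 6.95
tcp_pos: [0.5409, 0.1245, 0.0186]
eef_rot: [0.704, 0.022, 0.709, -0.024]
wrist_force: [-0.3, -1.6, 2.6]
width: 0.0449
```

Call:
send_rows --increments '[[[0.3,0,0,-0.5,0],[0.3,0,0,-0.5,0],[0.3,0,0,-0.5,0]]]'

```text
clock: 7.2
tcp_pos: [0.5409, 0.1245, 0.0185]
eef_rot: [0.704, 0.022, 0.709, -0.024]
wrist_force: [-2.0, -1.1, 5.8]
width: 0.0449
```

The jar touched down exactly where expected (0.0185). I'll release it slowly.

Call:
send_rows --increments '[[[0.54,0,0,0,0],[0.56,0,0,0,0],[0.58,0,0,0,0],[0.62,0,0,0,0],[0.7,0,0,0,0],[0.8,0,0,0,0],[1,0,0,0,0],[1,0,0,0,0]]]'

```text
clock: 7.87
tcp_pos: [0.5409, 0.1245, 0.0185]
eef_rot: [0.704, 0.022, 0.709, -0.024]
wrist_force: [-0.1, -0.3, 0.4]
width: 0.085
```

Call:
send_rows --increments '[[[1,0,0,10,0],[1,0,0,25,0],[1,0,0,45,0],[1,0,0,70,0],[1,0,0,100,0],[1,0,0,130,0],[1,0,0,160,0],[1,0,0,180,0]]]'

```text
clock: 8.53
tcp_pos: [0.5417, 0.125, 0.2023]
eef_rot: [0.705, 0.022, 0.708, -0.024]
wrist_force: [1.2, 0.0, 0.0]
width: 0.0855
```

```bash
python3 - <<'E'
from h import *
s=bot.get_state(); print(s["clock"],s["tcp_pos"],jaw(s),Tt(s)[:3,0],s["width"],s["wrist_force"])
T=Tt(s); c=camera("wrist"); cv2.imwrite("pics/w5.png",c["image"])
W=wrist_world(c,T); X,Y,Z=W[...,0],W[...,1],W[...,2]
m=(np.hypot(X-.541,Y-.1245)<.05)&(Z>.06)&(Z<.07); p=np.c_[X[m],Y[m]].astype(np.float32); print("lid",len(p),cv2.minAreaRect(p*1000),np.median(Z[m]))
P=W[m]; print(np.linalg.svd(P-P.mean(0),full_matrices=False)[2][2])
c=camera("side"); cv2.imwrite("pics/s5.png",c["image"])
E
```

```text
8.5333 [0.54168538 0.12495036 0.20234627] 86.27568454638667 [-0.00397286 -0.00211951 -0.99998986] 0.08551763598319684 [1.15707043 0.02594571 0.00468346]
lid 1699 ((541.5770263671875, 123.94479370117188), (40.90399932861328, 40.20077133178711), 20.724124908447266) 0.06497478827456132
[-0.01076248  0.00106376  0.99994152]
```

View pics/w5.png

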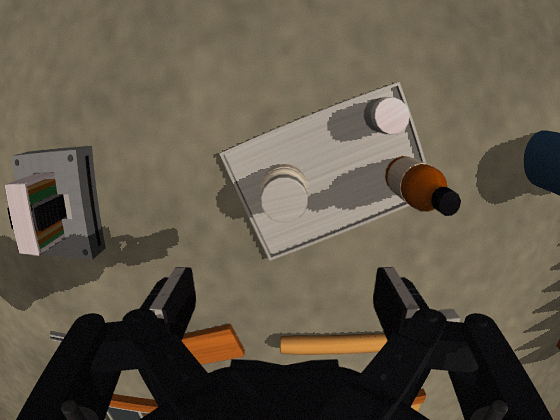

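The jar stands upright on the tray: lid at z 0.065, normal vertical, image (285,195). Back to the cassette.

Call:
send_rows --increments '[[[1,0,-15,0,0],[1,-1,-40,0,0],[1,-2,-65,0,0],[1,-2,-90,0,0],[1,-3,-115,0,0],[1,-4,-140,0,0],[1,-4,-165,0,0],[1,-4,-190,0,0]]]'

```text
clock: 9.3
tcp_pos: [0.5383, -0.0658, 0.2029]
eef_rot: [0.706, 0.023, 0.707, -0.023]
wrist_force: [-0.3, -0.1, 0.1]
width: 0.0859
```

Call:
send_rows --increments '[[[1,0,-25,0,0],[1,0,-50,0,0],[1,0,-70,0,0],[1,0,-85,0,0],[1,0,-93,0,0],[1,0,-93,0,0],[1,0,-93,0,0]]]'

```text
clock: 9.88
tcp_pos: [0.538, -0.1582, 0.2026]
eef_rot: [0.706, 0.023, 0.707, -0.023]
wrist_force: [-0.1, 1.1, -0.2]
width: 0.0856
```

```bash
python3 - <<'E'
from h import *
s=bot.get_state(); print(s["clock"],s["tcp_pos"],jaw(s),Tt(s)[:3,0],s["width"],s["wrist_force"])
T=Tt(s); c=camera("wrist"); cv2.imwrite("pics/w6.png",c["image"])
W=wrist_world(c,T); X,Y,Z=W[...,0],W[...,1],W[...,2]; near=np.hypot(X-.536,Y+.158)<.11
for nm,lo,hi in [("docktop",.030,.038),("casstop",.083,.090)]:
    m=near&(Z>lo)&(Z<hi); p=np.c_[X[m],Y[m]].astype(np.float32)
    print(nm,len(p),cv2.minAreaRect(p*1000),np.median(Z[m]))
E
```

```text
9.8833 [ 0.53804067 -0.1581552   0.20258441] 86.2751954905022 [-1.53389561e-03 -5.22784417e-04 -9.99998687e-01] 0.08558780891792074 [-0.14220524  1.0987042  -0.18060088]
docktop 9484 ((537.0453491210938, -157.6931610107422), (110.7704849243164, 130.79168701171875), 85.42170715332031) 0.03400913192622815
casstop 3971 ((536.8048095703125, -157.26950073242188), (35.002708435058594, 80.38762664794922), 86.26850891113281) 0.08605019530446606
```

View pics/w6.png

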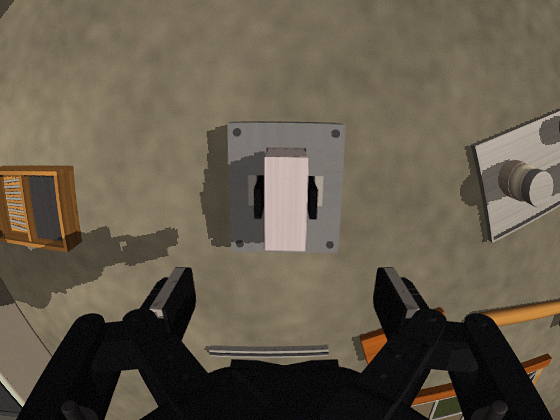

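The cassette top is clear, at (0.537,-0.157) and 35×80 mm as specified. The catches sit at (259,198) and (313,198), and the jaws are aligned to within about 0.5°. Descending to pinch height.

Call:
send_rows --increments '[[[1,-1,0.6,-20,-0.4],[1,-1,0.6,-45,-0.4],[1,-1,0.6,-70,-0.4],[1,-1,0.6,-95,-0.4],[1,-1,0.6,-115,-0.4],[1,-1,0.6,-132,-0.4],[1,-1,0.6,-144,-0.4],[1,-1,0.6,-147,-0.4]]]'

```text
clock: 10.6
tcp_pos: [0.5361, -0.1551, 0.0538]
eef_rot: [0.705, 0.025, 0.708, -0.024]
wrist_force: [0.8, 0.7, -0.1]
width: 0.0851
```

Call:
send_rows --increments '[[[1,0,0,0,0],[1,0,0,0,0],[1,0,0,0,0]]]'

```text
clock: 10.85
tcp_pos: [0.5369, -0.1548, 0.0547]
eef_rot: [0.706, 0.024, 0.708, -0.024]
wrist_force: [-0.2, -0.2, 0.2]
width: 0.0854
```

```bash
python3 - <<'E'
from h import *
s=bot.get_state(); print(s["clock"],s["tcp_pos"],jaw(s),Tt(s)[:3,0],s["width"],s["wrist_force"])
c=camera("wrist"); cv2.imwrite("pics/w7.png",c["image"])
E
```

```text
10.85 [ 0.53690153 -0.15478271  0.0547327 ] 86.09623558572999 [-2.94792646e-03  9.34706680e-04 -9.99995218e-01] 0.0853796399082559 [-0.2160058  -0.21636738  0.22269863]
```

View pics/w7.png

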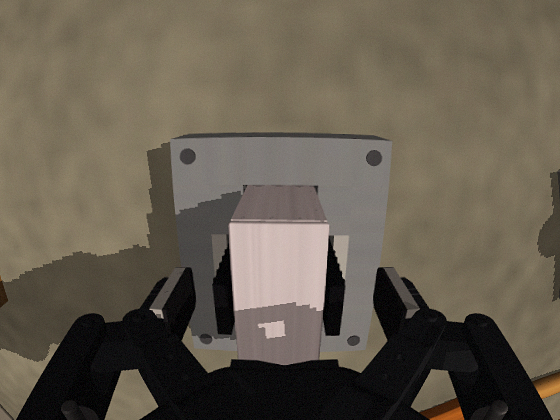

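The right-hand gap (about 34 px) is larger than the left (about 25 px), and TCP y also reads 2.7 mm too far +y. I'll centre it, then pinch.

Call:
send_rows --increments '[[[1,0,-2.7,-1.5,-0.3],[1,0,-2.7,-1.5,-0.3],[1,0,-2.7,-1.5,-0.3],[1,0,-2.7,-1.5,-0.3]]]'

```text
clock: 11.23
tcp_pos: [0.537, -0.158, 0.0536]
eef_rot: [0.706, 0.026, 0.707, -0.026]
wrist_force: [-0.6, -0.1, -0.7]
width: 0.0847
```

Call:
send_rows --increments '[[[0.85,0,0,0,0],[0.75,0,0,0,0],[0.68,0,0,0,0],[0.64,0,0,0,0],[0.6,0,0,0,0],[0.5,0,0,0,0],[0.4,0,0,0,0],[0.3,0,0,0,0]]]' --newtons 40

```text
clock: 11.9
tcp_pos: [0.5375, -0.1576, 0.0547]
eef_rot: [0.706, 0.026, 0.707, -0.026]
wrist_force: [-2.4, 1.3, 8.9]
width: 0.0361
```

Call:
send_rows --increments '[[[0.2,0,0,0,0],[0.2,0,0,0,0],[0.2,0,0,0,0],[0.2,0,0,0,0]]]'

```text
clock: 12.23
tcp_pos: [0.5374, -0.1575, 0.0547]
eef_rot: [0.706, 0.026, 0.707, -0.026]
wrist_force: [-0.7, 1.1, 4.3]
width: 0.0362
```

```bash
python3 - <<'E'
from h import *
s=bot.get_state(); print(s["clock"],s["tcp_pos"],jaw(s),Tt(s)[:3,0],s["width"],s["wrist_force"],s["ft_torque"])
c=camera("wrist"); cv2.imwrite("pics/w8.png",c["image"])
E
```

```text
12.2333 [ 0.53739395 -0.15751922  0.05473844] 85.77796562178563 [-1.87087723e-03  6.49055163e-04 -9.99998039e-01] 0.03618812428215895 [-0.70471155  1.05877105  4.32759511] [0.17406844 0.2725739  0.08081022]
```

View pics/w8.png

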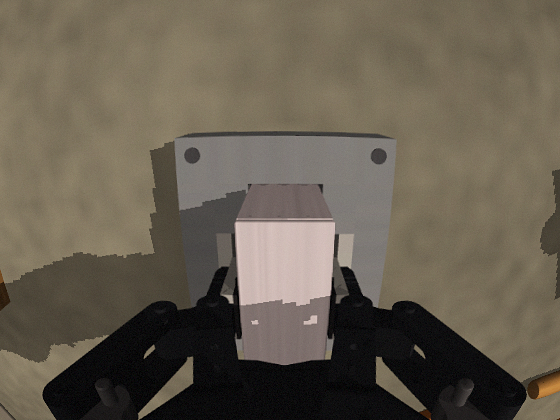

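The pinch closed to 36 mm (39 mm expected, and the jar also read low), with both catches in. I'll lift gently and watch the force.

Call:
send_rows --increments '[[[0.2,0,0,1,0],[0.2,0,0,2,0],[0.2,0,0,4,0],[0.2,0,0,6,0],[0.2,0,0,8,0],[0.2,0,0,10,0]]]'

```text
clock: 12.78
tcp_pos: [0.5373, -0.1575, 0.0648]
eef_rot: [0.706, 0.026, 0.707, -0.026]
wrist_force: [0.8, 0.6, -4.1]
width: 0.0362
```

```bash
python3 - <<'E'
from h import *
s=bot.get_state(); print(s["clock"],s["tcp_pos"],jaw(s),Tt(s)[:3,0],s["width"],s["wrist_force"],s["ft_torque"])
c=camera("wrist"); cv2.imwrite("pics/w9.png",c["image"])
E
```

```text
12.7833 [ 0.53732906 -0.15754995  0.06481729] 85.77238771345976 [-2.00796704e-03  7.11481507e-04 -9.99997731e-01] 0.03617748615271457 [ 0.79722124  0.62107847 -4.14747614] [-0.03991263 -0.03086074  0.07241241]
```

View pics/w9.png

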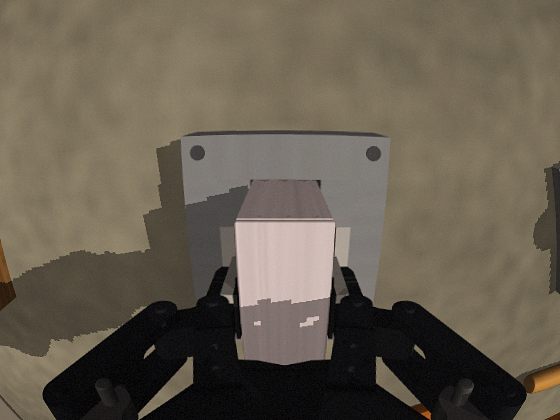

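The cassette moves with the gripper: its edge stays at row 219 while the dock recedes, and the load is about 4 N. Continuing up.

Call:
send_rows --increments '[[[0.2,0,0,4,0],[0.2,0,0,10,0],[0.2,0,0,18,0],[0.2,0,0,26,0],[0.2,0,0,34,0],[0.2,0,0,42,0],[0.2,0,0,50,0],[0.2,0,0,58,0]]]'

```text
clock: 13.5
tcp_pos: [0.5377, -0.1577, 0.1243]
eef_rot: [0.706, 0.026, 0.707, -0.026]
wrist_force: [0.1, -0.4, -4.2]
width: 0.0363
```

Call:
send_rows --increments '[[[0.2,0,0,10,0],[0.2,0,0,20,0],[0.2,0,0,32,0],[0.2,0,0,44,0],[0.2,0,0,54,0],[0.2,0,0,62,0],[0.2,0,0,66,0],[0.2,0,0,67,0]]]'

```text
clock: 14.17
tcp_pos: [0.5381, -0.1578, 0.1923]
eef_rot: [0.707, 0.026, 0.706, -0.026]
wrist_force: [-0.0, -0.1, -2.6]
width: 0.0358
```

Call:
send_rows --increments '[[[0.2,0,0,0,0],[0.2,0,0,0,0],[0.2,0,0,0,0],[0.2,0,0,0,0],[0.2,0,0,0,0],[0.2,0,0,0,0]]]'

```text
clock: 14.67
tcp_pos: [0.538, -0.1577, 0.192]
eef_rot: [0.707, 0.026, 0.707, -0.026]
wrist_force: [0.9, 0.5, -3.7]
width: 0.036
```

```bash
python3 - <<'E'
from h import *
s=bot.get_state(); print(s["clock"],s["tcp_pos"],jaw(s),Tt(s)[:3,0],s["width"],s["wrist_force"],s["ft_torque"],np.abs(s["qvel"]).max())
T=Tt(s); c=camera("wrist"); cv2.imwrite("pics/w10.png",c["image"])
W=wrist_world(c,T); X,Y,Z=W[...,0],W[...,1],W[...,2]
# cassette top from upper bright area in front of the gripper
m=np.zeros(Z.shape,bool); m[222:290,242:328]=True
P=W[m&np.isfinite(Z)]; print("top",np.median(P,0),"normal",np.linalg.svd(P-P.mean(0),full_matrices=False)[2][2], "underside",np.median(P[:,2])-.08)
c=camera("side"); cv2.imwrite("pics/s10.png",c["image"]); W=world_pts(c);Z=W[...,2];X,Y=W[...,0],W[...,1]
m=(np.hypot(X-.5415,Y-.124)<.03)&(Z>.055); print("jar top side view",m.sum(),np.median(W[m],0) if m.any() else None)
c=camera("scene"); cv2.imwrite("pics/c10.png",c["image"])
E
```

```text
14.6667 [ 0.53796881 -0.15771243  0.19200902] 85.77047179883391 [ 1.29214491e-05  6.96080289e-05 -9.99999997e-01] 0.03596601504841842 [ 0.90703118  0.51227676 -3.65442664] [ 0.0026373  -0.02453908  0.02516205] 0.0029561942253666746
top [ 0.51010855 -0.1559574   0.22314138] normal [-2.94137160e-03  6.68314775e-04  9.99995451e-01] underside 0.1431413803102798
jar top side view 47 [0.52688982 0.12162797 0.06460136]
```

View pics/w10.png

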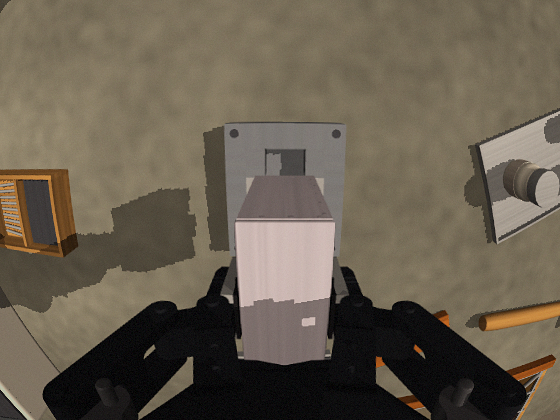

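View pics/s10.png

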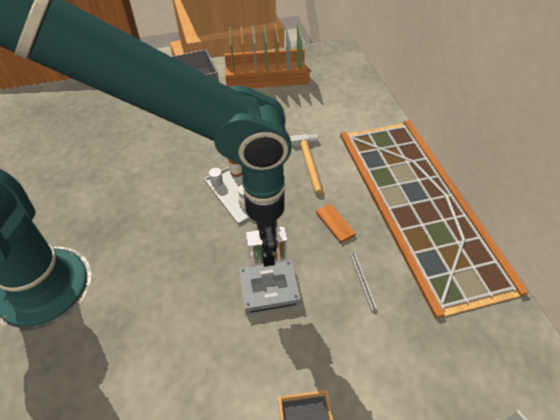

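The cassette is out: its underside is at 0.143 m, 109 mm above the dock's top face, level to about 0.2° and still. The well is empty (wrist view 285,162) and the jar still stands on the tray (540,185). Handing in.

```bash
python3 -c "
from bench import bot
print(bot.job_done())"
```

```text
the job is handed in; nothing more can be done
None
```

I stood the jar on the tray, pinched the cassette's two catches and lifted it out of the dock. I handed the job in at about 15 s, with the cassette still held by the catches.

**Jar:** it went down on the free part of the tray by touch, at the expected height, and I released it slowly. Afterwards the wrist camera saw its lid at z 0.065 m, as expected, and level. It was still standing in the last picture.

**Cassette:** I pinched it with 40 N and lifted it straight up. The last check put its underside at 0.143 m, about 109 mm above the dock's top face. It was level to about 0.2° and still, and the load of about 3.7 N roughly fits its weight.

**Readings that disagreed:**
- The finger opening read 36 mm on the pinched catches where 39 mm was expected. It also read about 1 mm low on the jar. The cassette came free without resistance, so I took this as give in the pads or a sensor offset.
- The pads gripped about 3–4 mm above the nominal pinch height, still on the catch plates.
- In the last side view the arm partly hid the jar, so that position reading is unreliable. The wrist view shows the jar standing.

I did not measure the other objects again at the end. Those visible in the last pictures look undisturbed.

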